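# Draw a bioreactor headplate out of its vessel and hold it over the tray

### The job

The screws of the small bioreactor's steel headplate are already out: take the headplate by the round drive hub in its middle, not by the two probes, and draw it level and straight up until stirrer and probes are clear of the glass vessel, without knocking them on the glass. Then carry it, level, over the middle of the steel tray and hold it there level and still, the foot of the stirrer a few centimetres above the tray floor and nothing of it touching the tray. Finish while you are still holding it in the air; leave the vessel standing in its place and everything else where it is.

Things in the scene. Friction and masses are not known exactly. Their poses are not given: they have to be found in the camera images.
- headplate: loose steel headplate on the vessel's rim, diameter 112 mm, 6 mm thick, with a spigot (diameter 84, 6 mm deep) into it; carries hub, stirrer and two probes, rigidly fixed, 0.6 to 0.9 kg in all. Origin: centre of the plate's underside, z up its axis; the probes stand on its x axis, so fingers have room along its y axis (port caps there end 22 mm above the origin)
- hub: smooth steel drive hub standing in the middle of the headplate, a cylinder of diameter 32 mm from 11 mm to 66 mm above the headplate's origin (a small drive dog on top ends at 72 mm). Same origin and axes as the headplate. Takes a firm grip (40 N and more)
- hub_grip (a point): point on the hub's axis 54 mm above the headplate's origin: the height to grip the hub at
- stirrer: stirrer under the headplate: steel shaft, diameter 8 mm, with a bladed impeller, diameter 46 mm, 86 to 96 mm below the headplate's origin. Same origin and axes as the headplate
- stirrer_foot (a point): lowest point of the whole assembly: the foot of the stirrer shaft, on the axis, 100 mm below the headplate's origin
- probe_a: probe screwed into the headplate 32 mm from the axis on its -x side: black head, diameter 16 mm, top 63 mm above the headplate's origin; stem of diameter 12 mm reaching 82 mm below it. Origin on the probe's axis at the height of the plate's underside; z up
- probe_b: the same kind of probe on the +x side of the headplate
- vessel: loose glass vessel in a steel frame (foot plate, rods, rim collar), outer diameter 116 mm, 130 mm high, inner diameter 90 mm, inner floor 13 mm above the bench, 0.9 kg. Origin: centre of its underside, z up
- vessel_rim (a point): centre of the vessel's mouth, 130 mm above its underside
- tray: fixed flat square steel tray, 200 x 200 mm, wall 4 mm thick and 25 mm high, floor 4 mm thick. Origin: centre of its underside, axes along its sides, z up
- tray_in (a point): centre of the tray's inner floor
- wash_bottle: bystander: white wash bottle with orange cap and bent spout, diameter 64 mm, 190 mm high. Origin: centre of its underside
- burner: bystander: blue gas cartridge with a burner tube, diameter 90 mm, 152 mm high. Origin: centre of its underside
- beaker: bystander: small glass beaker, diameter 64 mm, 80 mm high. Origin: centre of its underside
- dish: bystander: clear dish with the three removed screws, diameter 84 mm, 14 mm high. Origin: centre of its underside
- syringe: bystander: big plastic syringe lying on the bench, about 160 mm long along its y axis, 28 mm high. Origin: underside, near the middle of its barrel
- reagent: bystander: glass reagent bottle with blue cap, diameter 86 mm, 165 mm high. Origin: centre of its underside

How it is judged:
On the way:
1. the headplate has been drawn straight up, level, until the foot of the stirrer is above the vessel's rim, held by the hub (z of stirrer_foot in the frame of vessel_rim above 0.003 m and horizontal distance between stirrer_foot and vessel_rim below 0.03 m and angle between headplate's own z axis and vertical below 0.17 rad and contact force between hub and the fingers above 2 N), for 0.1 s.
At the end, for the whole second after the job is handed in: Fingers hold the hub; stirrer foot 15 to 80 mm above the tray floor, within 45 mm sideways of its centre; plate level to 0.09 rad, still (under 15 mm/s, 0.1 rad/s), touching neither tray nor vessel; vessel upright, within 30 mm of its start (horizontal distance between stirrer_foot and tray_in below 0.045 m and z of stirrer_foot in the frame of tray_in between 0.015 and 0.08 m and angle between headplate's own z axis and vertical below 0.09 rad and linear speed of headplate below 0.015 m/s and angular speed of headplate below 0.1 rad/s and contact force between hub and the fingers above 2 N and contact force between headplate and tray below 0.1 N and contact force between headplate and vessel below 0.1 N and distance of vessel from where it was at the start of the episode below 0.03 m and angle between vessel's own z axis and vertical below 0.05 rad); the arm keeps its last pose, push and grip.
It fails at once if stirrer or a probe knocked on the vessel (more than 5 N) (contact force between any of stirrer, probe_a, probe_b and vessel above 5 N).
It fails at once if a probe pushed or gripped by the fingers (more than 5 N) (contact force between any of probe_a, probe_b and the fingers above 5 N).
It fails at once if headplate tipped by more than 0.26 rad (15 degrees) (angle between headplate's own z axis and vertical above 0.26 rad).
It fails at once if headplate pushed against the tray (more than 2 N) (contact force between headplate and tray above 2 N).
It fails at once if vessel tipped by more than 0.1 rad, or vessel or a bystander shifted by more than 30 mm (angle between vessel's own z axis and vertical above 0.1 rad or distance of any of vessel, wash_bottle, burner, beaker, dish, syringe, reagent from where it was at the start of the episode above 0.03 m).
It also fails if it takes over 48 s, if anything falls off the work surface, if the arm or the gripper's body presses on something with over 40 N, if the wrist force passes 120 N, or if a joint passes its speed limit or range.

### The arm

A 6-joint arm with a two-finger parallel gripper is mounted at the origin on the work surface. World frame = base frame: x ahead of the robot, y to its left, z up, the work surface at z = 0. Lengths are in m, angles in rad, forces in N, time in s.
With the tool pointing down it reaches from about 0.35 to 1 m from the base axis. Payload 7.1 kg.
Tool frame: the origin (TCP) lies at the very end of the fingers, on their centre line; the grasp point (between the pads) lies 19 mm behind it; z points along the fingers, y is the line along which they close (so a half turn about z gives the same grasp; the last joint's range is limited). The gripper opens to 85 mm and grips with 20 to 120 N. Pads are 22 mm wide; open, the fingers measure 114 mm over their backs; the gripper's body (76 mm by 85 mm) begins 54 mm behind the grasp point. The pads swing forward as they close: fully open they stand 13 mm farther back than shut.
Start: joints at [1.102, 0.423, 1.63, -0, 1.089, -0.019], TCP at [0.272, 0.563, 0.231] pointing down, gripper open.
Joint ranges: [-3, 3], [-0.9, 2.11], [0.09, 2.58], [-1.31, 4.45], [0.11, 2.69], [-2.54, 2.54]. Speed limits (rad/s): [2.39, 2.39, 3.01, 3.14, 3.14, 3.14].

### API

Orientations are given as a unit quaternion [x, y, z, w].
In Python, from workcell import env gives the robot as it stands. The module is installed in compiled form; this text tells all that it offers.
- The arm moves only by the shell command python3 -m pendant 'ROWS' [FORCE]. ROWS is JSON, a list of rows, each an object of numbers: "x", "y", "z": the shift along the tool's x, y, z as a fraction of full scale; "ax", "ay", "az": the turn, a rotation vector about the tool's x, y, z as a fraction of full scale; "fingers": the closure, from -1 (fully open) to 1 (shut). In form: [{"x": .., "y": .., "z": .., "ax": .., "ay": .., "az": .., "fingers": ..}, ...]. A call has 1 to 20 rows; each row is the pose to reach, as a shift and turn from the pose commanded when the call began, along the tool's axes at that moment; what a row does not reach only later rows make up. Full scale, the value 1, is 250 mm for a shift and 60 degrees for a turn. A row lasts 1/10 s, in which the tool goes at most 50 mm and 8.59 degrees, less where a joint would pass 70% of its speed; a pose out of reach is approached as far as the arm can. A call with a number of a shift or a turn outside -1 to 1 is refused whole. A call with a gripper value outside its range is refused whole. The fingers move at their own pace and stop on an object; FORCE is the grip in N (left out, the last holds). Time passes only in rows, so rows that repeat a pose let the fingers close. It gives the time, the measured TCP pose, the force, the opening and the grip force at its end, in the units of the state.
- env.observe(): the state, without advancing time (a new reading comes with each control period).
- env.get_image(name): name is "scene" or "top" or "wrist"; returns a dict with "img" (400x640x3 uint8, red, green, blue), "vfov" (degrees; the focal length in pixels is half the picture's height over the tangent of half this angle, whatever the lens; pixels are square), "cx", "cy" (the principal point, pixels), "T" (4x4, takes a point from camera to world coordinates); the wrist camera has in their place "hand_eye" (4x4, takes a point from camera to tool coordinates, whose origin is the TCP and whose axes are the flange's). Camera axes: x right, y down, z forward; pixel columns grow to the right and rows downward; lengths in m; the calibration is good to about 2 mm. The wrist camera is an equidistant fisheye: a pixel r from the principal point sees the ray r / f radians off the axis. A picture is of the moment at which its call begins: read the wrist's pose just before it. There is no depth.
- env.hand_in(): hands the job in; it is judged then, once.
The state is a dict: "clock": time; "qpos": joint angles; "joint_vel": joint speeds; "effort": joint torques, N m; "tool_pos": TCP position; "orientation": TCP orientation; "contact_force": force on the tool from outside, world axes, zero at the start; "ft_torque": the same for the moment, N m; "finger_gap": finger opening in m; "gripper_force": force on a finger pad.
Only numpy, scipy, OpenCV 4.12 (cv2) and the standard library are available. Lean on these libraries where they do the work, as an engineer would, in place of code of your own. Each camera call takes 0.05 s, during which the arm holds its last target. There are 200 camera calls.

## Working session

There is one attempt and no reset: what is moved stays moved. The work goes in short steps, Python scripts to look and compute and a shell command to move; the robot and the scene stay as the last step left them, time stands still between calls to the robot, and variables do not carry over. Pictures are saved under pics/ and viewed, at most 10 in all, crops included, and the job is handed in when it is done.

```bash
mkdir -p pics; cat > h.py <<'E'
import numpy as np, cv2, pickle
from workcell import env
def snap(n,tag):
    s=env.observe(); d=env.get_image(n); pickle.dump((s,d),open(f'pics/{tag}.pkl','wb'))
    cv2.imwrite(f'pics/{tag}.png',d['img'][:,:,::-1]); return s,d
E
python3 - <<'E'
from h import *
for n in ['scene','top','wrist']:
    s,d=snap(n,n+'0'); print(n,d['vfov'],d['cx'],d['cy'],np.round(d.get('T',d.get('hand_eye')),4).tolist())
print(s)
E
```

```text
scene 56.172613358306364 318.47544434475486 192.76217990437203 [[-0.6689, 0.4666, -0.5787, 1.3204], [0.7432, 0.4012, -0.5355, 0.6909], [-0.0177, -0.7882, -0.6151, 0.9048], [0.0, 0.0, 0.0, 1.0]]
top 50.50597155506283 317.48212371458106 197.5189800809312 [[0.0007, -0.9902, 0.1395, 0.4286], [-1.0, -0.0013, -0.0043, -0.0039], [0.0045, -0.1395, -0.9902, 1.3282], [0.0, 0.0, 0.0, 1.0]]
wrist 65.70646984690485 318.83018689212673 199.32530667529576 [[-0.0005, -0.9639, -0.2664, 0.0658], [1.0, -0.0005, 0.0001, -0.0005], [-0.0003, -0.2664, 0.9639, -0.1428], [0.0, 0.0, 0.0, 1.0]]
{'clock': 0.1, 'qpos': array([ 1.10198446e+00,  4.23775308e-01,  1.63061911e+00,  1.44990299e-05,
        1.08860925e+00, -1.89685903e-02]), 'joint_vel': array([-7.54262037e-04, -1.37513105e-03, -5.30459952e-04, -8.58470857e-04,
        8.02994380e-05, -1.06846451e-03]), 'effort': array([ 6.07549810e-04, -5.58428621e+01, -2.82444638e+01, -6.55163399e-05,
        3.02420485e-03,  6.00593442e-07]), 'tool_pos': array([0.27149431, 0.56239598, 0.23061446]), 'orientation': array([ 2.23033202e-01,  9.74810593e-01, -6.83076992e-04, -1.76595889e-04]), 'contact_force': array([0.52462306, 0.39398253, 0.77829558]), 'ft_torque': array([ 0.01488485, -0.00166872,  0.06319795]), 'gripper_force': 0.0, 'finger_gap': 0.0853901678193126}
```

View pics/scene0.png

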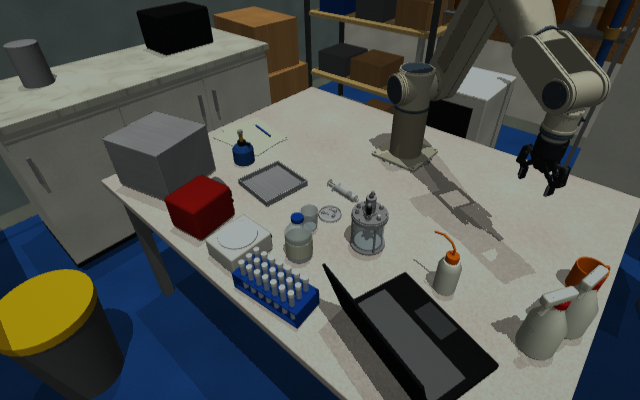

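View pics/top0.png

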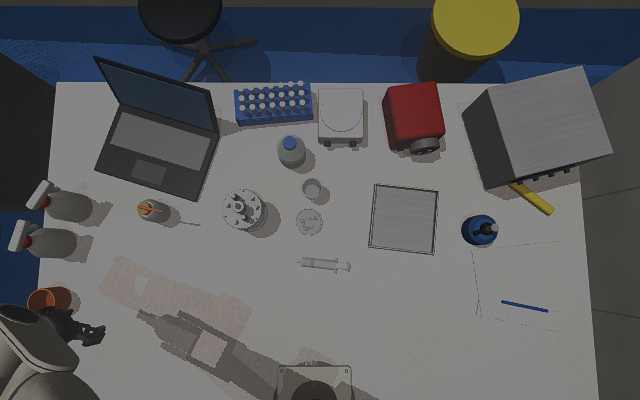

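The scene view shows the vessel near (370,215) and the tray near (272,183). In the top view they are near (242,208) and (404,219). I'll enlarge both.

```bash
python3 - <<'E'
from h import *
t=cv2.imread('pics/top0.png'); s=cv2.imread('pics/scene0.png')
a=cv2.resize(t[180:240,210:275],None,fx=6,fy=6,interpolation=cv2.INTER_CUBIC)
b=cv2.resize(s[180:260,340:400],None,fx=6,fy=6,interpolation=cv2.INTER_CUBIC)
o=np.zeros((480,760,3),np.uint8); o[:360,:390]=a; o[:480,400:760]=b
cv2.imwrite('pics/c1.png',np.clip(o*1.3,0,255).astype(np.uint8))
a=cv2.resize(t[180:260,360:445],None,fx=4,fy=4,interpolation=cv2.INTER_CUBIC)
b=cv2.resize(s[155:210,230:315],None,fx=4,fy=4,interpolation=cv2.INTER_CUBIC)
o=np.zeros((320,690,3),np.uint8); o[:320,:340]=a; o[:220,350:690]=b
cv2.imwrite('pics/c2.png',o)
E
```

```text
(no output)
```

View pics/c1.png

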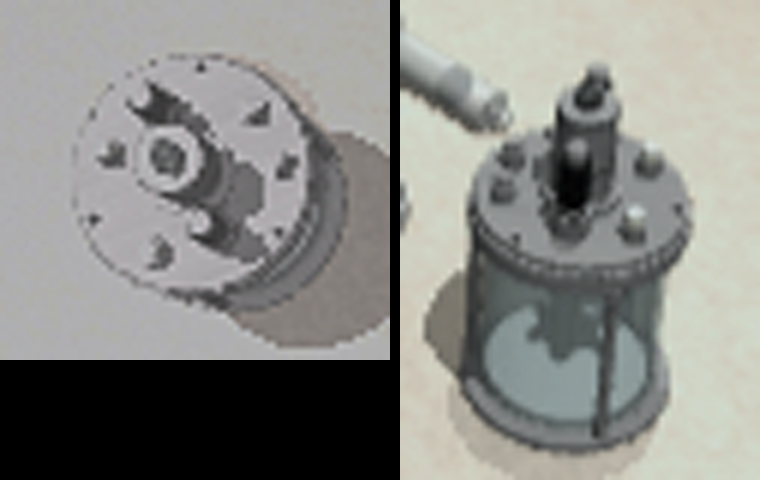

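View pics/c2.png

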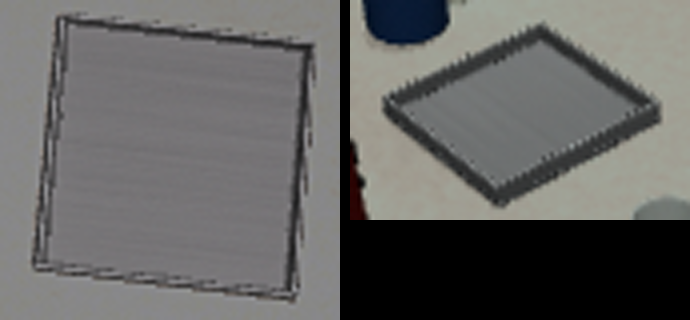

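The crops show the hub top rim at about (169,157) in the top crop and (588,105) in the scene crop. The probes are at (150,97) and (203,222) in the top crop, and the tray corners are clear in both views. Next I triangulate.

```bash
cat >> h.py <<'E'
def ray(d,p,tool=None):
    f=200/np.tan(np.radians(d['vfov']/2)); u=(np.array(p,float)-[d['cx'],d['cy']])/f
    if tool is None: v=np.r_[u,1]; T=d['T']
    else:
        r=np.hypot(*u); v=np.r_[u/r*np.sin(r),np.cos(r)]; T=tool@d['hand_eye']
    v=T[:3,:3]@v; return T[:3,3],v/np.linalg.norm(v)
def tool(s):
    from scipy.spatial.transform import Rotation as R
    T=np.eye(4);T[:3,:3]=R.from_quat(s['orientation']).as_matrix();T[:3,3]=s['tool_pos'];return T
def tri(rs):
    A=sum(np.eye(3)-np.outer(v,v) for o,v in rs);b=sum((np.eye(3)-np.outer(v,v))@o for o,v in rs)
    x=np.linalg.solve(A,b);return x,[np.linalg.norm(np.cross(v,x-o)) for o,v in rs]
def atz(r,z): o,v=r; return o+v*(z-o[2])/v[2]
E
python3 - <<'E'
from h import *
np.set_printoptions(precision=4,suppress=True)
t=pickle.load(open('pics/top0.pkl','rb'))[1];s=pickle.load(open('pics/scene0.pkl','rb'))[1]
c=lambda p,k,o:(np.array(p)+.5)/k-.5+o
rt=lambda p:ray(t,c(p,6,[210,180])); rs=lambda p:ray(s,c(np.array(p)-[400,0],6,[340,180]))
print('hub',tri([rt((169,157)),rs((588,105))]))
for z in(.196,): print(atz(rt((169,157)),z),atz(rs((588,105)),z))
a,b=atz(rt((150,97)),.193),atz(rt((203,222)),.193);print('probes',a,b,np.linalg.norm(a-b),(a+b)/2,np.degrees(np.arctan2(*(a-b)[1::-1])))
print('plate c',atz(rt((191,174)),.136),atz(rs((580,200)),.136))
P=[]
for p,q in zip([(60,17),(313,45),(297,298),(35,268)],[(500,190),(385,100),(543,27),(660,105)]):
    P.append(0)
tp=[(60,17),(313,45),(297,298),(35,268)]
T=[ray(t,c(p,4,[360,180])) for p in tp]
sp=[(500,190),(385,100),(543,27),(660,105)]
S=[ray(s,c(np.array(p)-[350,0],4,[230,155])) for p in sp]
for a in T: 
    best=min((tri([a,b]) for b in S),key=lambda r:max(r[1])); print(best[0],best[1][0]); P.append(best[0])
print('tray',np.mean(P[4:],0),'from top z=.025',np.mean([atz(a,.025) for a in T],0))
E
```

```text
hub (array([0.5651, 0.2064, 0.1944]), [np.float64(0.0008895931627196224), np.float64(0.0008895931627197763)])
[0.5654 0.2054 0.196 ] [0.5662 0.2081 0.196 ]
probes [0.593  0.2152 0.193 ] [0.5365 0.1899 0.193 ] 0.06188065970715554 [0.5648 0.2026 0.193 ] 24.106236725335467
plate c [0.5646 0.2059 0.136 ] [0.5692 0.2103 0.136 ]
[ 0.6556 -0.1879  0.0197] 0.0009773259358105033
[ 0.634  -0.386   0.0181] 0.0008234821362063156
[ 0.4368 -0.3652  0.017 ] 0.002303671346373687
[ 0.4607 -0.1656  0.0203] 0.0003558536322350346
tray [ 0.5468 -0.2762  0.0188] from top z=.025 [ 0.547  -0.2756  0.025 ]
```

```bash
cat >> h.py <<'E'
def go(p,ydeg):
    from scipy.spatial.transform import Rotation as R
    s=env.observe();T=tool(s);d=T[:3,:3].T@(np.array(p)-s['tool_pos'])
    y=np.radians(ydeg);yv=np.array([np.cos(y),np.sin(y),0]);z=np.array([0,0,-1.]);G=np.c_[np.cross(yv,z),yv,z]
    r=R.from_matrix(T[:3,:3].T@G).as_rotvec()
    print('shift',np.round(d/.25,3),'turn',np.round(np.degrees(r)/60,3))
E
python3 - <<'E'
from h import *
go([.4,.45,.34],4.2)
E
```

```text
shift [-0.658 -0.182 -0.437] turn [-0.001  0.001  1.   ]
```

```bash
python3 -m pendant '[{"z":-0.2,"az":0.14},{"z":-0.4,"az":0.28},{"x":-0.15,"y":-0.04,"z":-0.437,"az":0.42},{"x":-0.3,"y":-0.08,"z":-0.437,"az":0.56},{"x":-0.45,"y":-0.12,"z":-0.437,"az":0.7},{"x":-0.6,"y":-0.16,"z":-0.437,"az":0.84},{"x":-0.658,"y":-0.182,"z":-0.437,"az":0.98},{"x":-0.658,"y":-0.182,"z":-0.437,"az":1.0}]' && python3 -c "
from h import *
go([.50,.33,.34],-56)"
```

```text
$[0]: bad value
```

```bash
python3 -m pendant '[{"x":0,"y":0,"z":-0.2,"ax":0,"ay":0,"az":0.14,"fingers":-1},{"x":0,"y":0,"z":-0.4,"ax":0,"ay":0,"az":0.28,"fingers":-1},{"x":-0.15,"y":-0.04,"z":-0.437,"ax":0,"ay":0,"az":0.42,"fingers":-1},{"x":-0.3,"y":-0.08,"z":-0.437,"ax":0,"ay":0,"az":0.56,"fingers":-1},{"x":-0.45,"y":-0.12,"z":-0.437,"ax":0,"ay":0,"az":0.7,"fingers":-1},{"x":-0.6,"y":-0.16,"z":-0.437,"ax":0,"ay":0,"az":0.84,"fingers":-1},{"x":-0.658,"y":-0.182,"z":-0.437,"ax":0,"ay":0,"az":0.98,"fingers":-1},{"x":-0.658,"y":-0.182,"z":-0.437,"ax":0,"ay":0,"az":1.0,"fingers":-1}]' && python3 -c "
from h import *
go([.50,.33,.34],-56)"
```

```text
clock: 0.95
tool_pos: [0.4015, 0.4486, 0.3403]
orientation: [0.683, 0.731, -0.0, 0.0]
contact_force: [-0.7, 0.5, -0.0]
finger_gap: 0.0856
gripper_force: 0.0
shift [-0.5    0.361  0.002] turn [0.    0.001 0.998]
```

```bash
python3 -m pendant '[{"x":-0.08,"y":0.06,"z":0,"ax":0,"ay":0,"az":0.14,"fingers":-1},{"x":-0.16,"y":0.12,"z":0,"ax":0,"ay":0,"az":0.28,"fingers":-1},{"x":-0.24,"y":0.18,"z":0,"ax":0,"ay":0,"az":0.42,"fingers":-1},{"x":-0.32,"y":0.24,"z":0,"ax":0,"ay":0,"az":0.56,"fingers":-1},{"x":-0.4,"y":0.3,"z":0,"ax":0,"ay":0,"az":0.7,"fingers":-1},{"x":-0.46,"y":0.34,"z":0,"ax":0,"ay":0,"az":0.84,"fingers":-1},{"x":-0.5,"y":0.361,"z":0,"ax":0,"ay":0,"az":0.998,"fingers":-1},{"x":-0.5,"y":0.361,"z":0,"ax":0,"ay":0,"az":0.998,"fingers":-1}]' && python3 -c "
from h import *
go([.565,.206,.32],-66)"
```

```text
clock: 1.75
tool_pos: [0.4994, 0.332, 0.3403]
orientation: [0.956, 0.295, -0.0, 0.0]
contact_force: [0.7, 0.0, 0.9]
finger_gap: 0.0855
gripper_force: 0.0
shift [-0.067  0.564  0.081] turn [-0.     0.     0.172]
```

```bash
python3 -m pendant '[{"x":-0.02,"y":0.14,"z":0.02,"ax":0,"ay":0,"az":0.05,"fingers":-1},{"x":-0.04,"y":0.28,"z":0.04,"ax":0,"ay":0,"az":0.1,"fingers":-1},{"x":-0.06,"y":0.42,"z":0.06,"ax":0,"ay":0,"az":0.15,"fingers":-1},{"x":-0.067,"y":0.52,"z":0.08,"ax":0,"ay":0,"az":0.172,"fingers":-1},{"x":-0.067,"y":0.564,"z":0.081,"ax":0,"ay":0,"az":0.172,"fingers":-1},{"x":-0.067,"y":0.564,"z":0.081,"ax":0,"ay":0,"az":0.172,"fingers":-1},{"x":-0.067,"y":0.564,"z":0.081,"ax":0,"ay":0,"az":0.172,"fingers":-1}]' && python3 -c "
from h import *
s,d=snap('wrist','w1');print(s['tool_pos'],s['joint_vel'].max(),s['qpos'])
cv2.imwrite('pics/w1b.png',cv2.resize(d['img'][:,:,::-1],(800,500),interpolation=cv2.INTER_CUBIC))
f=200/np.tan(np.radians(d['vfov']/2));C=np.linalg.inv(tool(s)@d['hand_eye'])
for P in [(.565,.206,.196),(.594,.217,.193),(.536,.193,.193),(.565,.206,.136)]:
    q=C[:3]@np.r_[P,1];th=np.arctan2(np.hypot(*q[:2]),q[2]);print(np.array([d['cx'],d['cy']])+f*th*q[:2]/np.hypot(*q[:2]))
"
```

```text
clock: 2.45
tool_pos: [0.5646, 0.2077, 0.3205]
orientation: [0.978, 0.209, 0.0, -0.0]
contact_force: [-0.9, 0.1, -0.2]
finger_gap: 0.0854
gripper_force: 0.0
[0.56462541 0.2077081  0.32049599] 0.009884832133484182 [3.32424462e-01 3.00941226e-01 1.59582463e+00 6.29371835e-04
 1.24470928e+00 1.48105797e+00]
[319.16852823 193.50398535]
[321.25418858 158.52589063]
[319.15220785 225.87605454]
[319.11666078 179.79478763]
```

View pics/w1b.png

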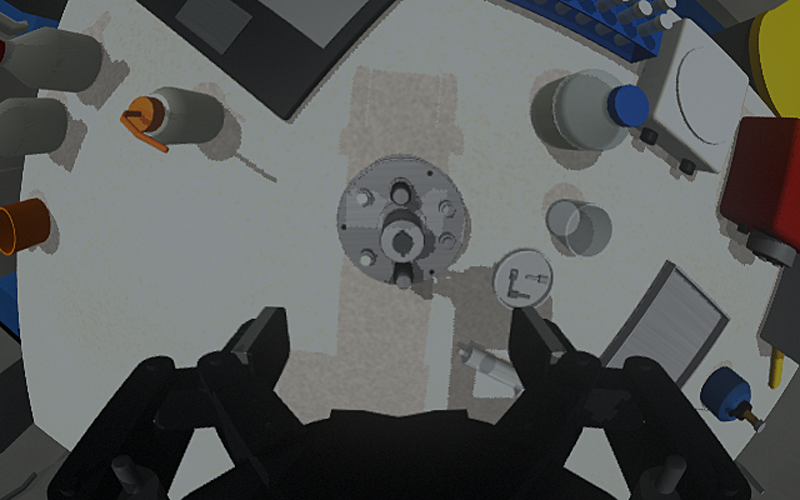

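The wrist view shows the hub top at about (403,240) in the 1.25x picture and the probes in line with the tool's x axis to within 2°. So the fingers have free room on both sides. Next I fuse the three rays.

```bash
python3 - <<'E'
from h import *
t=pickle.load(open('pics/top0.pkl','rb'))[1];s=pickle.load(open('pics/scene0.pkl','rb'))[1];w=pickle.load(open('pics/w1.pkl','rb'))
c=lambda p,k,o:(np.array(p)+.5)/k-.5+o
r=[ray(t,c((169,157),6,[210,180])),ray(s,c((188,105),6,[340,180])),ray(w[1],c((403,240),1.25,0),tool(w[0]))]
print(tri(r),tri([r[0],r[2]]),atz(r[2],.196))
x=tri(r)[0]; go([x[0],x[1],.25],-65)
E
```

```text
(array([0.56580249, 0.20555391, 0.1944929 ]), [np.float64(0.0002088745282612359), np.float64(0.001956396983780199), np.float64(0.002134766766872129)]) (array([0.56636318, 0.20475344, 0.19444064]), [np.float64(0.0011589182122281273), np.float64(0.0011589182122282592)]) [0.56748262 0.20406163 0.196     ]
shift [0.001 0.011 0.282] turn [-0.    -0.    -0.014]
```

```bash
python3 -m pendant '[{"x":0,"y":0.011,"z":0.1,"ax":0,"ay":0,"az":0,"fingers":-1},{"x":0,"y":0.011,"z":0.2,"ax":0,"ay":0,"az":-0.014,"fingers":-1},{"x":0.001,"y":0.011,"z":0.282,"ax":0,"ay":0,"az":-0.014,"fingers":-1},{"x":0.001,"y":0.011,"z":0.282,"ax":0,"ay":0,"az":-0.014,"fingers":-1},{"x":0.001,"y":0.011,"z":0.282,"ax":0,"ay":0,"az":-0.014,"fingers":-1}]' && python3 -c "
from h import *
s,d=snap('wrist','w2');print(s['tool_pos'])
cv2.imwrite('pics/w2b.png',cv2.resize(d['img'][100:400,140:500,::-1],None,fx=2,fy=2,interpolation=cv2.INTER_CUBIC))
"
```

```text
clock: 3.0
tool_pos: [0.5662, 0.2051, 0.2503]
orientation: [0.976, 0.216, -0.0, -0.0]
contact_force: [-0.4, -0.4, 0.5]
finger_gap: 0.0853
gripper_force: 0.0
[0.56615796 0.20509601 0.25030403]
```

View pics/w2b.png

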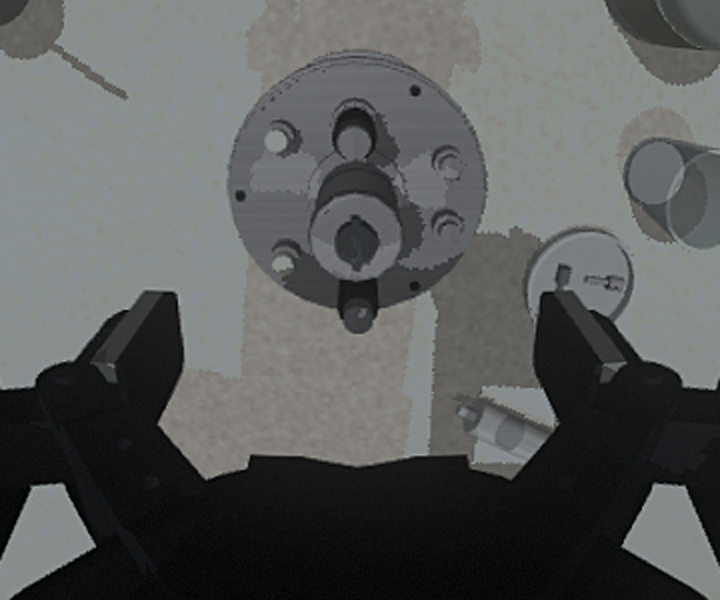

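The hub top is centred at (355,236) in the 2x crop. The probes are in line above and below it at (356,140) and (358,318), and the fingers straddle it about x = 358.

```bash
python3 - <<'E'
from h import *
t=pickle.load(open('pics/top0.pkl','rb'))[1];s=pickle.load(open('pics/scene0.pkl','rb'))[1];w=pickle.load(open('pics/w1.pkl','rb'));w2=pickle.load(open('pics/w2.pkl','rb'))
c=lambda p,k,o:(np.array(p)+.5)/k-.5+o
r=[ray(t,c((169,157),6,[210,180])),ray(s,c((188,105),6,[340,180])),ray(w[1],c((403,240),1.25,0),tool(w[0])),ray(w2[1],c((355,236),2,[140,100]),tool(w2[0]))]
print(tri(r),tri(r[2:])[0],atz(r[3],.196))
R2=lambda p:atz(ray(w2[1],c(p,2,[140,100]),tool(w2[0])),.193)
a,b=R2((355,142)),R2((357,320));print((a+b)/2,a-b,np.degrees(np.arctan2(*(a-b)[1::-1])))
x=[.5663,.205];go([x[0],x[1],.165],-64)
E
```

```text
(array([0.56595997, 0.20536669, 0.19445851]), [np.float64(0.0004406644824429887), np.float64(0.0022019725738062507), np.float64(0.0018888728958811076), np.float64(0.0007389807081929721)]) [0.56797005 0.20490323 0.19886854] [0.56693158 0.20502564 0.196     ]
[0.56638139 0.20439863 0.193     ] [0.0581138  0.02771167 0.        ] 25.494225817986894
shift [-0.002 -0.001  0.344] turn [ 0.    -0.002 -0.018]
```

```bash
python3 -m pendant '[{"x":0,"y":0,"z":0.1,"ax":0,"ay":0,"az":-0.018,"fingers":-1},{"x":-0.002,"y":-0.001,"z":0.2,"ax":0,"ay":0,"az":-0.018,"fingers":-1},{"x":-0.002,"y":-0.001,"z":0.28,"ax":0,"ay":0,"az":-0.018,"fingers":-1},{"x":-0.002,"y":-0.001,"z":0.33,"ax":0,"ay":0,"az":-0.018,"fingers":-1},{"x":-0.002,"y":-0.001,"z":0.344,"ax":0,"ay":0,"az":-0.018,"fingers":-1},{"x":-0.002,"y":-0.001,"z":0.344,"ax":0,"ay":0,"az":-0.018,"fingers":-1},{"x":-0.002,"y":-0.001,"z":0.344,"ax":0,"ay":0,"az":-0.018,"fingers":-0.5},{"x":-0.002,"y":-0.001,"z":0.344,"ax":0,"ay":0,"az":-0.018,"fingers":0},{"x":-0.002,"y":-0.001,"z":0.344,"ax":0,"ay":0,"az":-0.018,"fingers":0.1},{"x":-0.002,"y":-0.001,"z":0.344,"ax":0,"ay":0,"az":-0.018,"fingers":0.2},{"x":-0.002,"y":-0.001,"z":0.344,"ax":0,"ay":0,"az":-0.018,"fingers":0.3},{"x":-0.002,"y":-0.001,"z":0.344,"ax":0,"ay":0,"az":-0.018,"fingers":1},{"x":-0.002,"y":-0.001,"z":0.344,"ax":0,"ay":0,"az":-0.018,"fingers":1},{"x":-0.002,"y":-0.001,"z":0.344,"ax":0,"ay":0,"az":-0.018,"fingers":1},{"x":-0.002,"y":-0.001,"z":0.344,"ax":0,"ay":0,"az":-0.018,"fingers":1},{"x":-0.002,"y":-0.001,"z":0.344,"ax":0,"ay":0,"az":-0.018,"fingers":1}]' 70
```

```text
clock: 4.65
tool_pos: [0.5658, 0.2048, 0.1646]
orientation: [0.974, 0.224, 0.0, -0.001]
contact_force: [-2.2, 3.3, 4.8]
finger_gap: 0.0305
gripper_force: 68.7
```

```bash
python3 -m pendant '[{"x":0,"y":0,"z":-0.01,"ax":0,"ay":0,"az":0,"fingers":1},{"x":0,"y":0,"z":-0.02,"ax":0,"ay":0,"az":0,"fingers":1},{"x":0,"y":0,"z":-0.04,"ax":0,"ay":0,"az":0,"fingers":1},{"x":0,"y":0,"z":-0.06,"ax":0,"ay":0,"az":0,"fingers":1},{"x":0,"y":0,"z":-0.08,"ax":0,"ay":0,"az":0,"fingers":1},{"x":0,"y":0,"z":-0.1,"ax":0,"ay":0,"az":0,"fingers":1},{"x":0,"y":0,"z":-0.1,"ax":0,"ay":0,"az":0,"fingers":1},{"x":0,"y":0,"z":-0.1,"ax":0,"ay":0,"az":0,"fingers":1}]' 70 && python3 -c "
from h import *
s,d=snap('scene','s2');w=snap('wrist','w3')[1]
a=cv2.resize(d['img'][140:260,340:400,::-1],None,fx=5,fy=5,interpolation=cv2.INTER_CUBIC)
b=cv2.resize(w['img'][100:400,170:470,::-1],None,fx=1.5,fy=1.5)
o=np.zeros((600,760,3),np.uint8);o[:600,:300]=a;o[:450,305:755]=b;cv2.imwrite('pics/c3.png',o)
print(s['contact_force'],s['ft_torque'])
"
```

```text
clock: 5.45
tool_pos: [0.5658, 0.2041, 0.189]
orientation: [0.974, 0.225, 0.0, -0.0]
contact_force: [-0.1, -0.0, -6.3]
finger_gap: 0.0299
gripper_force: 69.7
[-0.13860491 -0.01841897 -6.2837968 ] [-0.02349342 -0.05289087 -0.01941056]
```

View pics/c3.png

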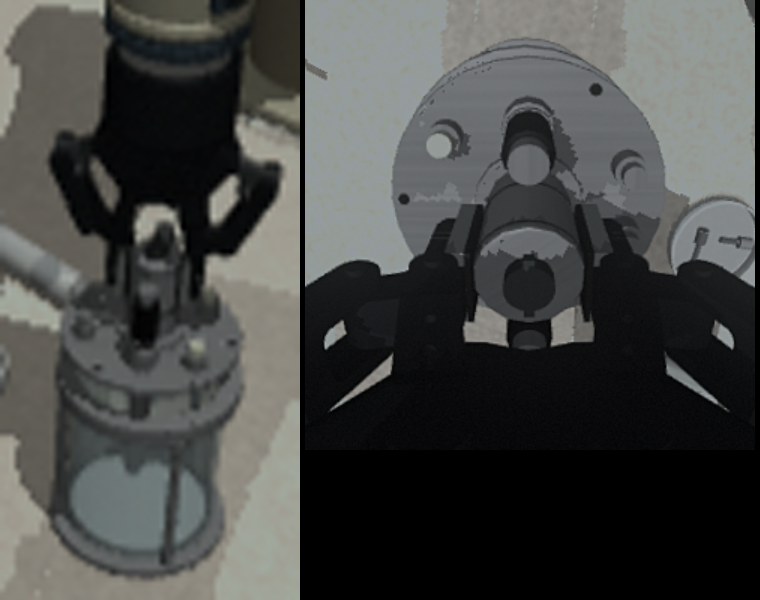

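The plate is up about 25 mm and level, hanging in the pads at 6.3 N with no side load, and the vessel is still standing. I'll continue straight up.

```bash
python3 -m pendant '[{"x":0,"y":0,"z":-0.02,"ax":0,"ay":0,"az":0,"fingers":1},{"x":0,"y":0,"z":-0.05,"ax":0,"ay":0,"az":0,"fingers":1},{"x":0,"y":0,"z":-0.09,"ax":0,"ay":0,"az":0,"fingers":1},{"x":0,"y":0,"z":-0.13,"ax":0,"ay":0,"az":0,"fingers":1},{"x":0,"y":0,"z":-0.17,"ax":0,"ay":0,"az":0,"fingers":1},{"x":0,"y":0,"z":-0.21,"ax":0,"ay":0,"az":0,"fingers":1},{"x":0,"y":0,"z":-0.25,"ax":0,"ay":0,"az":0,"fingers":1},{"x":0,"y":0,"z":-0.29,"ax":0,"ay":0,"az":0,"fingers":1},{"x":0,"y":0,"z":-0.33,"ax":0,"ay":0,"az":0,"fingers":1},{"x":0,"y":0,"z":-0.37,"ax":0,"ay":0,"az":0,"fingers":1},{"x":0,"y":0,"z":-0.4,"ax":0,"ay":0,"az":0,"fingers":1},{"x":0,"y":0,"z":-0.42,"ax":0,"ay":0,"az":0,"fingers":1},{"x":0,"y":0,"z":-0.42,"ax":0,"ay":0,"az":0,"fingers":1},{"x":0,"y":0,"z":-0.42,"ax":0,"ay":0,"az":0,"fingers":1},{"x":0,"y":0,"z":-0.42,"ax":0,"ay":0,"az":0,"fingers":1}]' 70 && python3 -c "
from h import *
s=env.observe();print(s['contact_force'],s['ft_torque'],s['qpos'])
go([.565,-.035,.36],-64);go([.547,-.276,.36],-64)"
```

```text
clock: 7.05
tool_pos: [0.5655, 0.204, 0.2932]
orientation: [0.974, 0.225, -0.001, 0.0]
contact_force: [0.3, 0.3, -6.9]
finger_gap: 0.0302
gripper_force: 69.7
[ 0.26217038  0.2838615  -6.92226587] [-0.01454007  0.01876124  0.07189066] [ 3.26387597e-01  3.24988946e-01  1.62582923e+00 -1.24063321e-05
  1.19196524e+00  1.44428948e+00]
shift [-0.42   0.859 -0.267] turn [-0.     0.001 -0.001]
shift [-0.907  1.694 -0.266] turn [-0.     0.001 -0.001]
```

```bash
python3 -m pendant '[{"x":0,"y":0,"z":-0.04,"ax":0,"ay":0,"az":0,"fingers":1},{"x":0,"y":0,"z":-0.1,"ax":0,"ay":0,"az":0,"fingers":1},{"x":0,"y":0,"z":-0.16,"ax":0,"ay":0,"az":0,"fingers":1},{"x":-0.01,"y":0.02,"z":-0.2,"ax":0,"ay":0,"az":0,"fingers":1},{"x":-0.03,"y":0.06,"z":-0.2,"ax":0,"ay":0,"az":0,"fingers":1},{"x":-0.07,"y":0.13,"z":-0.2,"ax":0,"ay":0,"az":0,"fingers":1},{"x":-0.12,"y":0.23,"z":-0.2,"ax":0,"ay":0,"az":0,"fingers":1},{"x":-0.17,"y":0.33,"z":-0.2,"ax":0,"ay":0,"az":0,"fingers":1},{"x":-0.22,"y":0.43,"z":-0.2,"ax":0,"ay":0,"az":0,"fingers":1},{"x":-0.27,"y":0.53,"z":-0.2,"ax":0,"ay":0,"az":0,"fingers":1},{"x":-0.32,"y":0.63,"z":-0.2,"ax":0,"ay":0,"az":0,"fingers":1},{"x":-0.36,"y":0.72,"z":-0.2,"ax":0,"ay":0,"az":0,"fingers":1},{"x":-0.39,"y":0.78,"z":-0.2,"ax":0,"ay":0,"az":0,"fingers":1},{"x":-0.41,"y":0.83,"z":-0.2,"ax":0,"ay":0,"az":0,"fingers":1},{"x":-0.42,"y":0.86,"z":-0.2,"ax":0,"ay":0,"az":0,"fingers":1},{"x":-0.42,"y":0.86,"z":-0.2,"ax":0,"ay":0,"az":0,"fingers":1}]' 70 && python3 -c "
from h import *
go([.547,-.276,.342],-64)"
```

```text
clock: 8.65
tool_pos: [0.5656, -0.0358, 0.3438]
orientation: [0.975, 0.224, 0.0, 0.0]
contact_force: [0.4, 0.8, -6.4]
finger_gap: 0.0304
gripper_force: 70.2
shift [-0.487  0.832  0.007] turn [ 0.    -0.    -0.002]
```

```bash
python3 -m pendant '[{"x":-0.01,"y":0.02,"z":0,"ax":0,"ay":0,"az":0,"fingers":1},{"x":-0.04,"y":0.06,"z":0,"ax":0,"ay":0,"az":0,"fingers":1},{"x":-0.08,"y":0.13,"z":0,"ax":0,"ay":0,"az":0,"fingers":1},{"x":-0.13,"y":0.23,"z":0,"ax":0,"ay":0,"az":0,"fingers":1},{"x":-0.19,"y":0.33,"z":0,"ax":0,"ay":0,"az":0,"fingers":1},{"x":-0.25,"y":0.43,"z":0,"ax":0,"ay":0,"az":0,"fingers":1},{"x":-0.31,"y":0.53,"z":0,"ax":0,"ay":0,"az":0,"fingers":1},{"x":-0.37,"y":0.63,"z":0,"ax":0,"ay":0,"az":0,"fingers":1},{"x":-0.42,"y":0.71,"z":0,"ax":0,"ay":0,"az":0,"fingers":1},{"x":-0.45,"y":0.77,"z":0,"ax":0,"ay":0,"az":0,"fingers":1},{"x":-0.475,"y":0.81,"z":0,"ax":0,"ay":0,"az":0,"fingers":1},{"x":-0.487,"y":0.832,"z":0,"ax":0,"ay":0,"az":0,"fingers":1},{"x":-0.487,"y":0.832,"z":0,"ax":0,"ay":0,"az":0,"fingers":1},{"x":-0.487,"y":0.832,"z":0,"ax":0,"ay":0,"az":0,"fingers":1}]' 70 && python3 -c "
from h import *
go([.547,-.276,.184],-64)"
```

```text
clock: 10.05
tool_pos: [0.5471, -0.2748, 0.3437]
orientation: [0.974, 0.225, -0.0, -0.0]
contact_force: [0.2, 0.1, -6.1]
finger_gap: 0.0304
gripper_force: 70.3
shift [-0.002  0.005  0.639] turn [-0.001 -0.    -0.   ]
```

```bash
python3 -m pendant '[{"x":0,"y":0,"z":0.03,"ax":0,"ay":0,"az":0,"fingers":1},{"x":0,"y":0,"z":0.08,"ax":0,"ay":0,"az":0,"fingers":1},{"x":0,"y":0,"z":0.15,"ax":0,"ay":0,"az":0,"fingers":1},{"x":0,"y":0,"z":0.22,"ax":0,"ay":0,"az":0,"fingers":1},{"x":0,"y":0,"z":0.29,"ax":0,"ay":0,"az":0,"fingers":1},{"x":0,"y":0,"z":0.36,"ax":0,"ay":0,"az":0,"fingers":1},{"x":0,"y":0,"z":0.43,"ax":0,"ay":0,"az":0,"fingers":1},{"x":0,"y":0,"z":0.5,"ax":0,"ay":0,"az":0,"fingers":1},{"x":0,"y":0,"z":0.55,"ax":0,"ay":0,"az":0,"fingers":1},{"x":0,"y":0,"z":0.59,"ax":0,"ay":0,"az":0,"fingers":1},{"x":0,"y":0,"z":0.62,"ax":0,"ay":0,"az":0,"fingers":1},{"x":0,"y":0,"z":0.635,"ax":0,"ay":0,"az":0,"fingers":1},{"x":0,"y":0,"z":0.64,"ax":0,"ay":0,"az":0,"fingers":1},{"x":0,"y":0,"z":0.64,"ax":0,"ay":0,"az":0,"fingers":1},{"x":0,"y":0,"z":0.64,"ax":0,"ay":0,"az":0,"fingers":1},{"x":0,"y":0,"z":0.64,"ax":0,"ay":0,"az":0,"fingers":1},{"x":0,"y":0,"z":0.64,"ax":0,"ay":0,"az":0,"fingers":1}]' 70 && python3 -c "
from h import *
s,d=snap('scene','s3');w=snap('top','t3')[1]
a=cv2.resize(d['img'][100:260,200:420,::-1],None,fx=3.5,fy=3.5,interpolation=cv2.INTER_CUBIC)
cv2.imwrite('pics/c4.png',a)
print(s['contact_force'],s['ft_torque'],abs(s['joint_vel']).max())
f=200/np.tan(np.radians(d['vfov']/2));C=np.linalg.inv(d['T'])
for P in [(.547,-.276,.049),(.547,-.276,.215),(.547,-.276,.004)]:
    q=C[:3]@np.r_[P,1];p=np.array([d['cx'],d['cy']])+f*q[:2]/q[2];print((p-[200,100])*3.5)
"
```

```text
clock: 11.75
tool_pos: [0.5472, -0.2756, 0.1842]
orientation: [0.974, 0.225, 0.0, 0.0]
contact_force: [-0.8, 0.2, -6.3]
finger_gap: 0.0303
gripper_force: 70.3
[-0.82239461  0.19589053 -6.26817241] [0.00451096 0.03469421 0.01362904] 0.001796900193820643
[251.0108145  259.36195322]
[236.21808257 131.04612367]
[254.67832925 291.17488679]
```

View pics/c4.png

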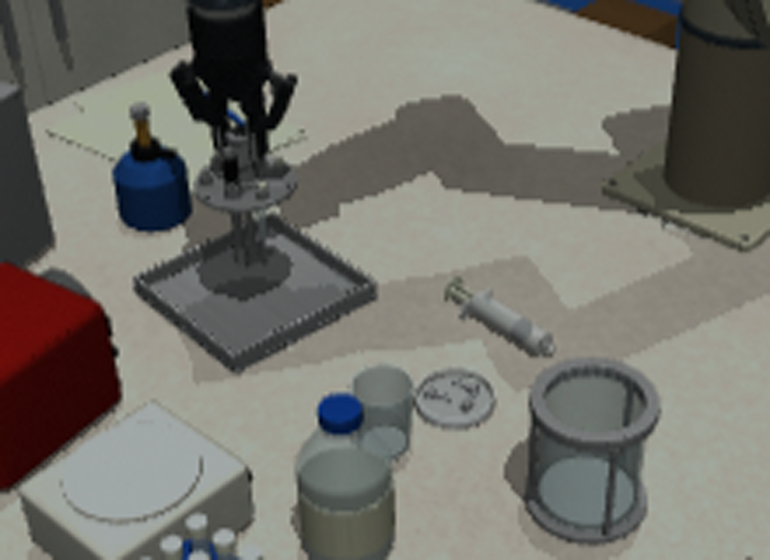

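The headplate hangs level over the middle of the tray. Its foot shows at about (250,260), as predicted, and the vessel is upright and nothing else has moved.

```bash
python3 -c "
from workcell import env
print(env.hand_in())"
```

```text
the job is handed in; nothing more can be done
None
```

I handed the job in at about 12 s with the headplate held by the hub, level and still over the middle of the tray, its stirrer foot about 45 mm above the tray floor, the vessel still standing in its place and the other items looking unmoved; no verdict was returned.

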